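# Roll the awl out of its spring clips on a leatherworker's bench

## Task

Take the orange-handled awl out of its spring clips by rolling it sideways over the brass spring leaves (the steel lips above it stop a straight upward pull), then lay it in the two notches of the pale wooden tool rest, seated in both and centred along it. Leave the black-handled creaser in its own clips.

Things in the scene. Friction and masses are not known exactly. Their poses are not given: they have to be found in the camera images.
- awl_mid (a point): Middle of the awl's orange round handle, on its axis: 26 mm diameter, 140 mm long, level along the point's x (= clip's x at the start), 55 mm above the bench. A brass ferrule and thin steel spike go on 64 mm beyond its +x end. About 90 g, centre of mass within 20 mm on the +x side.
- awl_clip: Fixed stand, base 150x75x12 mm, origin under its centre, x along the awl (axis y=0, z=55). Clips 16 mm wide at x=-50, +50, bare base between. Steel back jaw at y=-20..-14; its rigid lip (y=-20..4, z=69..75) blocks lifting. On +y a brass leaf (y=14..21, top z=53) folds down, 2-6 N each, when the handle goes level to +y. Past y=45 it is free to lift. Leaves spring back.
- rest: Fixed pale wooden rest: base 150x90x12 mm, origin under its centre, x along the tool to be laid, z up. At x=-50 and +50 mm a cheek 14 mm thick, 78 mm wide, top 62 mm up, with a 45 degree V notch (50 mm wide mouth) centred on y=0; bare base between them. A seated 26 mm handle has its axis at y=0, z=55 mm, either way round.
- creaser_mid (a point): Middle of the black handle (26 mm diameter, 140 mm long, along x) of the creaser, a tool with a flat steel tip, 55 mm above the bench in a second clip stand just like awl_clip. A bystander: leave it in its clips.
Mind the look-alikes: they are no part of the job. Leave any green or pink look-alike of the rest alone.

How it is judged:
On the way:
1. the awl has been rolled out sideways past the spring leaves: its middle is more than 18 mm to the open side of its clip stand and still less than 85 mm above the bench (y of awl_mid in the frame of awl_clip between 0.018 and 0.09 m and z of awl_mid in the frame of awl_clip below 0.085 m and x of awl_mid in the frame of awl_clip between -0.04 and 0.04 m).
At the end, for the whole second after the job is handed in: The awl lies at rest in both notches of the rest: handle's middle within 20 mm of the rest's middle along it, 10 mm across it and 7 mm of its seated height, within 10 degrees of the rest's x axis (either way round); the creaser is within 15 mm of where it started, in its clips (x of awl_mid in the frame of rest between -0.02 and 0.02 m and y of awl_mid in the frame of rest between -0.01 and 0.01 m and z of awl_mid in the frame of rest between 0.048 and 0.062 m and angle between the x axis of awl_mid and the x axis of rest, either way round below 0.175 rad and linear speed of awl below 0.03 m/s and distance of creaser_mid from where it was at the start of the episode below 0.015 m); the robot touches nothing.
It fails at once if the creaser is pulled from its clips (moved more than 15 mm) (distance of creaser_mid from where it was at the start of the episode above 0.015 m).
It also fails if it takes over 38 s, if anything falls off the work surface, if the arm or the gripper's body presses on something with over 40 N, if the wrist force passes 120 N, or if a joint passes its speed limit or range.

## Robot

A 7-joint arm with a two-finger parallel gripper is mounted at the origin on the work surface. World frame = base frame: x ahead of the robot, y to its left, z up, the work surface at z = 0. Lengths are in m, angles in rad, forces in N, time in s.
With the tool pointing down it reaches from about 0.425 to 0.95 m from the base axis. Payload 4.7 kg.
Tool frame: the origin (TCP) lies on the centre line of the jaws, within the pads' length; the fingertips stand robot.nose_length ahead of it and the grasp point (between the pads) lies 8 mm behind it (robot.nose_length is the distance from the TCP to the fingertips, in m); z points along the fingers, x is the direction in which the jaws open and shut, and the axes are right-handed (so a half turn about z gives the same grasp; the last joint's range is limited). The gripper opens to 85 mm and grips with 20 to 120 N. Pads are 22 mm wide; open, the fingers measure 114 mm over their backs; the gripper's body (76 mm by 85 mm) begins 54 mm behind the grasp point. The pads swing forward as they close: fully open they stand 13 mm farther back than shut.
Start: joints at [-1.333, 0.469, -0.049, 1.532, 0.024, 1.141, -0.082], TCP at [0.178, 0.651, 0.242] pointing down, gripper open.
Joint ranges: [-2.59, 2.59], [-0.33, 1.99], [-1.39, 1.29], [0.1, 2.45], [-1.04, 4.18], [0.21, 1.99], [-2.66, 2.66]. Speed limits (rad/s): [2.57, 2.57, 3.14, 3.14, 3.14, 3.14, 3.14].

## Interface

Orientations are given as [roll, pitch, yaw] about the fixed x, y, z axes, in that order (R = Rz(yaw) Ry(pitch) Rx(roll)).
In Python, from plant import robot gives the robot as it stands. Calls block until the motion is done:
- robot.goto(position, orientation): joint-space move of the TCP to a pose.
- robot.move_straight(position, vel=0.15, attitude=None, contact_N=None): straight line of the TCP; attitude=None keeps the orientation; vel is the mean speed in m/s. With contact_N (N) it stops when the force on the tool has changed by that much, and returns True; else False.
- robot.move_joints(angles): joint-space move.
- robot.grip(opening, strength=None): opening from 0.0 (shut) to 1.0 (fully open); strength is the grip in N (None keeps the last); returns when the fingers have stopped.
- robot.sleep(seconds).
- robot.inverse_kinematics(position, orientation): joint angles nearest the present ones, or None.
- robot.sense(): the state.
- robot.grab_frame(name): name is "scene" or "top" or "wrist"; returns a dict with "image" (400x640x3 uint8, red, green, blue), "range_z" (400x640 float32, m along the optical axis (not along the pixel's ray), 0 where there is no reading), "fx", "fy", "cx", "cy" (pixels), "R" (3x3) and "t" (3): a world point X has camera coordinates R X + t. Camera axes: x right, y down, z forward; pixel columns grow to the right and rows downward; lengths in m; the calibration is good to about 2 mm. A picture is of the moment at which its call begins.
A pose or a line that the arm cannot do raises robot.IKError and nothing moves.
- robot.close_job(): hands the job in, once; it reports no verdict.
The state is a dict: "t": time; "joint_pos": joint angles; "joint_velocities": joint speeds; "effort": joint torques, N m; "tcp_pos": TCP position; "tcp_rot": TCP orientation; "wrist_force": force on the tool from outside, world axes, zero at the start; "torque": the same for the moment, N m; "opening": opening from 0.0 (shut) to 1.0 (fully open).
Only numpy, scipy, OpenCV 4.12 (cv2) and the standard library are available. Lean on these libraries where they do the work, as an engineer would, in place of code of your own. Each camera call takes 0.05 s, during which the arm holds its last target.

## Working session

There is one attempt and no reset: what is moved stays moved. The work goes in short steps, each a Python script; the robot and the scene stay as the last script left them, time stands still between calls to the robot, and variables do not carry over. Pictures are saved under pics/ and viewed, and the job is handed in when it is done.

```bash
ls; mkdir -p pics
python3 - <<'E'
from plant import robot
import cv2, pickle
print(robot.nose_length, robot.sense())
for n in ("scene","top"):
    f=robot.grab_frame(n); pickle.dump(f,open(f"{n}.pkl","wb"))
    cv2.imwrite(f"pics/{n}0.png",f["image"][:,:,::-1])
    print(n,f["R"],f["t"],f["fx"],f["cx"],f["cy"])
E
```

```text
pics
0.011 {'t': 0.0, 'joint_pos': array([-1.33284527,  0.46947274, -0.0486082 ,  1.53369615,  0.02408816,
        1.14099617, -0.08231054]), 'joint_velocities': array([ 0.00125874, -0.00244236, -0.00019527,  0.00093475,  0.00158973,
       -0.00036936, -0.00054928]), 'effort': array([ 3.20305453e-04, -5.10298133e+01, -4.64747963e-02, -2.37709558e+01,
        1.06740586e-02,  7.31723339e-03, -7.51237110e-06]), 'tcp_pos': array([0.17782374, 0.65057048, 0.24123939]), 'tcp_rot': array([3.14153641e+00, 1.98646938e-03, 1.30397324e+00]), 'wrist_force': array([ 0.33009583, -0.2907505 ,  0.54922547]), 'torque': array([ 0.05020422,  0.00590467, -0.00664486]), 'opening': 0.9997141686538864}
scene [[-0.27898829  0.96021746 -0.01216379]
 [ 0.63148201  0.17390297 -0.75563763]
 [-0.72346113 -0.21849526 -0.65487694]] [ 0.08489018 -0.1837794   1.512596  ] 478.02599630370725 324.4729654298411 202.28735065642553
top [[-0.01283782 -0.99944674 -0.03068222]
 [-0.98911871  0.01719067 -0.1461118 ]
 [ 0.14655841  0.0284726  -0.98879216]] [0.03049244 0.38683293 1.05904169] 445.9040210371912 315.3853445152675 193.5844802419405
```

View pics/scene0.png

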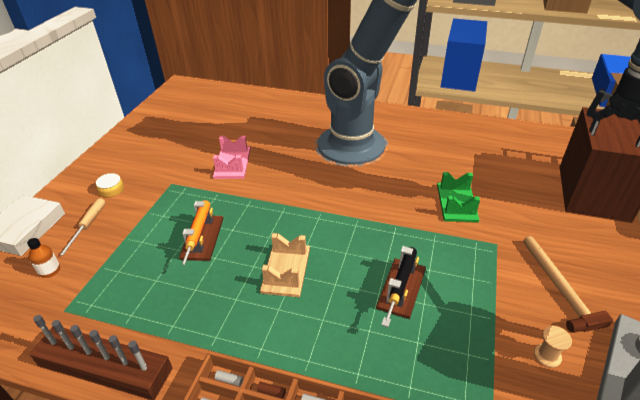

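View pics/top0.png

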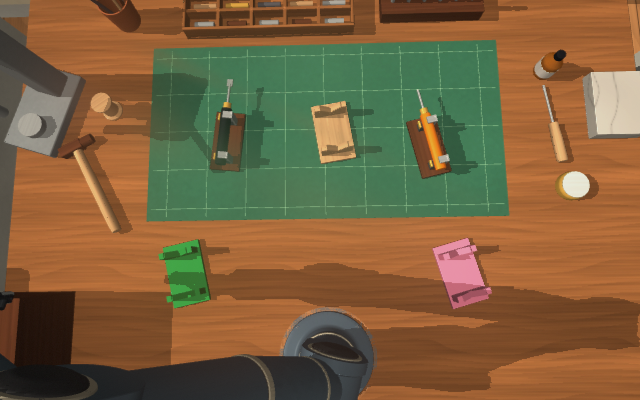

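Scene: the awl is at top pixel (433,140), spike away from the robot, steel lips on its right (−y) side. The pale rest is at (334,132), the creaser at (228,130). Next I'll measure with depth.

```bash
cat > h.py <<'E'
import numpy as np, cv2, pickle
def cloud(f):
    z=f["range_z"]; v,u=np.mgrid[0:z.shape[0],0:z.shape[1]]
    c=np.stack([(u-f["cx"])/f["fx"]*z,(v-f["cy"])/f["fy"]*z,z],-1)
    return (c-f["t"])@f["R"], z>0
def orange(f):
    h=cv2.cvtColor(f["image"],cv2.COLOR_RGB2HSV)
    return (h[...,0]>=9)&(h[...,0]<=22)&(h[...,1]>190)&(h[...,2]>120)
E
python3 - <<'E'
from h import *
for n in ("scene","top"):
    f=pickle.load(open(n+".pkl","rb")); P,ok=cloud(f)
    x,y,z=P[...,0],P[...,1],P[...,2]
    m=orange(f)&ok&(z>0.035)&(z<0.1)&(y<-0.1)&(y>-0.4)&(x>.3)&(x<.75)
    Q=P[m]; print(n,"awl",len(Q),Q.min(0),Q.max(0),np.median(Q,0))
    c=Q[:,:2].mean(0); w=np.linalg.svd(Q[:,:2]-c,full_matrices=False)[2][0]; w*=np.sign(w[0])
    s=(Q[:,:2]-c)@w; print(c,np.degrees(np.arctan2(w[1],w[0])),np.percentile(s,[0,2,98,100]), np.percentile(Q[:,2],[50,90,99]))
    # objects above the mat
    for nm,(ylo,yhi) in dict(rest=(-.12,.1),awl=(-.4,-.12),cre=(.1,.4)).items():
        k=ok&(z>0.007)&(z<.12)&(x>.38)&(x<.75)&(y>ylo)&(y<yhi)
        q=P[k]; b=q[q[:,2]<0.016]
        r=cv2.minAreaRect(b[:,:2].astype(np.float32)*1000); print(nm,len(q),"base",r,"all",cv2.minAreaRect(q[:,:2].astype(np.float32)*1000),"ztop",np.percentile(q[:,2],[50,95,99,100]))
        t=q[q[:,2]>(.066 if nm!='rest' else .045)]
        n2,lab=cv2.connectedComponents((k&(z>(.066 if nm!='rest' else .045))).astype(np.uint8))
        for i in range(1,n2):
            if (lab==i).sum()>8: print("   comp",(lab==i).sum(),P[lab==i].mean(0),P[lab==i].max(0)[2])
    z_mat=z[ok&(x>.45)&(x<.6)&(abs(y+.12)<.02)]; print("mat z",np.median(z_mat))
f=pickle.load(open("top.pkl","rb"))
cv2.imwrite("pics/topcrop.png",cv2.resize(f["image"][70:200,280:480,::-1],None,fx=4,fy=4,interpolation=cv2.INTER_CUBIC))
E
```

```text
scene awl 397 [ 0.43497847 -0.28483575  0.04783524] [ 0.57893576 -0.2319512   0.07163744] [ 0.51213504 -0.25496722  0.06481908]
[ 0.5131206  -0.25476098] 12.821778474531856 [-0.0796707  -0.0718933   0.06319337  0.06736421] [0.06481908 0.06810765 0.07027128]
rest 2210 base ((551.0979614257812, -22.909820556640625), (152.6238555908203, 90.93917846679688), 9.157899856567383) all ((551.0979614257812, -22.909820556640625), (152.6238555908203, 90.93917846679688), 9.157899856567383) ztop [0.01545249 0.06048946 0.06313839 0.06525386]
   comp 107 [ 0.5071062  -0.05474634  0.05464143] 0.06411045847166932
   comp 104 [ 0.49913491 -0.00457604  0.05504712] 0.0648727938234728
   comp 127 [ 0.6052332  -0.03918178  0.05482114] 0.06397718339395551
   comp 123 [0.59744795 0.01166073 0.05507633] 0.06525386160835439
awl 1621 base ((513.625244140625, -282.1036376953125), (153.14027404785156, 120.63970184326172), 13.567301750183105) all ((525.930908203125, -248.03933715820312), (201.7858428955078, 125.29188537597656), 36.7010498046875) ztop [0.0261794  0.07337806 0.07612034 0.0778322 ]
   comp 275 [ 0.515
[... 1224 characters left out ...]
 base ((554.6973876953125, -257.4629211425781), (340.3357238769531, 256.5787353515625), 2.85840106010437) all ((554.6973876953125, -257.4629211425781), (340.3357238769531, 256.5787353515625), 2.85840106010437) ztop [0.01514753 0.07389243 0.07691054 0.0789193 ]
   comp 382 [ 0.5061853  -0.26161741  0.07060711] 0.07891930336517106
cre 1978 base ((565.6129760742188, 248.28932189941406), (361.68743896484375, 294.1503601074219), 0.47915855050086975) all ((565.6129760742188, 248.28932189941406), (361.68743896484375, 294.1503601074219), 0.47915855050086975) ztop [0.01540763 0.07399309 0.07751321 0.08117537]
   comp 391 [0.52726303 0.24358765 0.07082161] 0.08117536936416231
mat z 0.00129199173839048
```

View pics/topcrop.png

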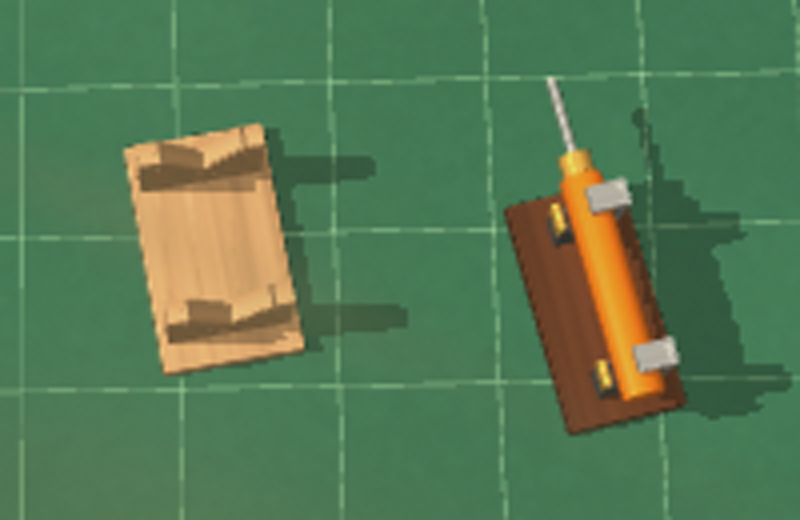

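Run:
```python
from h import *
from plant import robot
R=np.pi
for nm,(p,a) in dict(awl=((.506,-.255),13.3),rest=((.549,-.022),9.2)).items():
    for add in (90,-90):
        for z in (.2,.047):
            q=robot.inverse_kinematics([*p,z],[R,0,np.radians(a+add)]); print(nm,add,z,None if q is None else np.round(q,2))
a=13.3
robot.goto([.506,-.255,.2],[R,0,np.radians(a-90) if robot.inverse_kinematics([.506,-.255,.2],[R,0,np.radians(a-90)]) is not None else np.radians(a+90)])
f=robot.grab_frame("wrist"); pickle.dump(f,open("w1.pkl","wb")); cv2.imwrite("pics/w1.png",f["image"][:,:,::-1])
s=robot.sense(); print(s["t"],s["tcp_pos"],s["tcp_rot"],s["joint_pos"], f["R"],f["t"])
```

```text
awl 90 0.2 [ 0.73  0.37 -0.43  1.82  0.18  0.99  2.03]
awl 90 0.047 [-0.01  0.59  0.53  1.98 -0.46  0.69  2.62]
awl -90 0.2 [-0.25  0.43  0.85  1.88 -0.38  1.   -0.57]
awl -90 0.047 [-0.02  0.6   0.56  1.98 -0.49  0.7  -0.5 ]
rest 90 0.2 [-0.43  0.33  0.5   1.9  -0.19  0.95  1.88]
rest 90 0.047 [-0.25  0.53  0.27  2.01 -0.23  0.63  1.91]
rest -90 0.2 [-0.72  0.41  0.9   1.92 -0.38  0.99 -1.06]
rest -90 0.047 [-0.5   0.59  0.61  2.02 -0.53  0.69 -0.95]
3.5167 [ 0.50647075 -0.25428682  0.19992486] [-3.14149872e+00  2.00107687e-04 -1.33720813e+00] [-0.24726139  0.43064227  0.84854613  1.87835471 -0.38097008  1.00271911
 -0.57135513] [[ 2.32258548e-01 -9.72653985e-01 -4.39449663e-04]
 [-9.24956238e-01 -2.21008579e-01  3.09210552e-01]
 [-3.00851998e-01 -7.14103220e-02 -9.50993502e-01]] [-0.36640832  0.38438926  0.47404242]
```

View pics/w1.png

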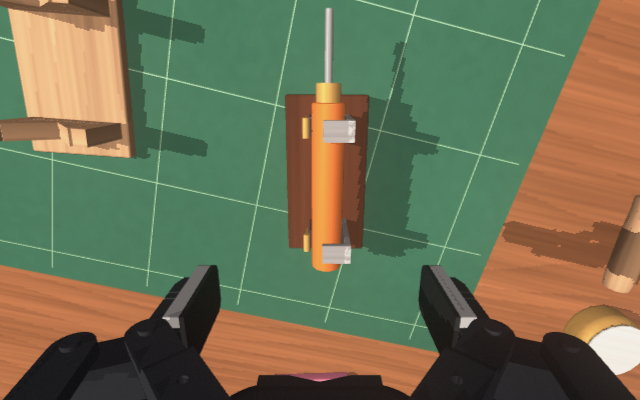

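The wrist view shows the awl upright in the image at u≈327, v 100–268, centred between the fingers. I'll refine its pose from this view.

Run:
```python
from h import *
from scipy.optimize import least_squares
f=pickle.load(open("w1.pkl","rb")); P,ok=cloud(f); z=P[...,2]
print("cam",-f["R"].T@f["t"])
m=orange(f)&ok&(z>.045)&(z<.08)&(np.abs(P[...,0]-.506)<.12)&(np.abs(P[...,1]+.255)<.08)
m=cv2.erode(m.astype(np.uint8),np.ones((3,3)))>0
Q=P[m]
# cylinder fit: radius 13mm, axis (x0,y0,z0)+s(dir), level
def res(p): 
    c,s=np.cos(p[1]),np.sin(p[1]); n=-(Q[:,0]-.506)*s+(Q[:,1])*c-p[0]
    return np.hypot(n,Q[:,2]-p[2])-.013
r=least_squares(res,[-.255,.23,.055],loss="soft_l1",f_scale=.001)
p=r.x; c,s=np.cos(p[1]),np.sin(p[1]); w=np.array([c,s])
print("ang",np.degrees(p[1]),"z",p[2],"rms",np.sqrt((res(p)**2).mean()))
S=(Q[:,:2]-[.506,0])@w; print("s range",np.percentile(S,[0,1,99,100]))
n=np.array([-s,c])
for S0 in np.percentile(S,[1,99]): print(np.array([.506,0])+w*S0+n*p[0])
sm=(S.min()+S.max())/2; print("mid",np.array([.506,0])+w*sm+n*p[0], S.max()-S.min())
# steel lips / brass from colour, world
C=np.array([.506,0])+w*sm+n*p[0]
k=ok&(z>.068)&(np.hypot(P[...,0]-C[0],P[...,1]-C[1])<.1)&~m
n2,lab,st,_=cv2.connectedComponentsWithStats(k.astype(np.uint8))
for i in range(1,n2):
    if st[i,4]>30:
        q=P[lab==i]; d=q[:,:2]-C; a,b=d@w,d@n
        print(st[i],"x",a.min(),a.max(),"y",b.min(),b.max(),"z",np.median(q[:,2]))
k=ok&(z<.02)&(z>.006)&(np.hypot(P[...,0]-C[0],P[...,1]-C[1])<.11)
q=P[k][:,:2]-C; print("base x",np.percentile(q@w,[1,99]),"y",np.percentile(q@n,[1,99]))
```

```text
cam [ 0.58326132 -0.23758366  0.33179303]
ang 14.359981655197437 z 0.05847476756625586 rms 0.0002798856905238994
s range [-0.07331388 -0.07215437 -0.04576011 -0.04575832]
[ 0.49850649 -0.26165926]
[ 0.5240761  -0.25511313]
mid [ 0.51073052 -0.25852976] 0.027555559275579233
[322 103  34  56 892] x 0.023999254112823068 0.06469969431554899 y -0.02329689135789007 0.001001687387818404 z 0.07457683685417542
[323 168  10  17  60] x 0.0034335872156945587 0.016049362178782636 y -0.006527365922865684 0.0006191444775625952 z 0.06852961582736285
[322 183  10  14  40] x -0.006482831035244509 0.004202879564357979 y -0.0056815045735164 0.0015028101235215875 z 0.06850213848357689
[322 197  11  15  60] x -0.019285589216288312 -0.007222559762988178 y -0.006412645920856035 0.0016880587673246403 z 0.068487461479363
[321 213  30  55 711] x -0.06985228821749973 -0.020643599938278138 y -0.021091087508012675 0.0031513583070911814 z 0.07449957128954111
[    3   265   634   135 34420] x -0.016259082890385922 0.015298639906598115 y -0.07178787334822223 0.07838716847461223 z 0.2570660915881754
base x [-0.07650848  0.0688137 ] y [-0.04013623  0.03438587]
```

Run:
```python
from h import *
from scipy.optimize import least_squares
def go(fn):
    f=pickle.load(open(fn+".pkl","rb")); P,ok=cloud(f); z=P[...,2]
    h=cv2.cvtColor(f["image"],cv2.COLOR_RGB2HSV)
    m=(h[...,0]>=5)&(h[...,0]<=25)&(h[...,1]>150)&(h[...,2]>110)&ok&(z>.045)&(z<.075)&(np.abs(P[...,0]-.506)<.12)&(np.abs(P[...,1]+.255)<.08)
    n,lab,st,_=cv2.connectedComponentsWithStats(m.astype(np.uint8)); m=lab==1+st[1:,4].argmax()
    m=cv2.erode(m.astype(np.uint8),np.ones((3,3)))>0
    Q=P[m]
    def res(p): 
        c,s=np.cos(p[1]),np.sin(p[1]); n=-(Q[:,0]-.506)*s+(Q[:,1])*c-p[0]
        return np.hypot(n,Q[:,2]-p[2])-.013
    p=least_squares(res,[-.255,.23,.055],loss="soft_l1",f_scale=.001).x
    c,s=np.cos(p[1]),np.sin(p[1]); w=np.array([c,s]); n=np.array([-s,c])
    S=(Q[:,:2]-[.506,0])@w
    mid=np.array([.506,0])+w*(S.min()+S.max())/2+n*p[0]
    print(fn,m.sum(),"ang",np.degrees(p[1]),"z",p[2],"rms",np.sqrt((res(p)**2).mean()),"mid",mid,"len",np.ptp(S))
go("w1");go("top");go("scene")
```

```text
w1 3697 ang 13.20232066221099 z 0.055010010968775856 rms 0.000583329816193272 mid [ 0.50730886 -0.2622868 ] len 0.1389782331245725
top 384 ang 12.937109765173462 z 0.0548202663547094 rms 0.0018478234996812033 mid [ 0.51064376 -0.25842207] len 0.14808839655953226
scene 294 ang 12.81316135922418 z 0.054514439033200544 rms 0.0017967123926707774 mid [ 0.51584609 -0.25946946] len 0.15234089566873685
```

Run:
```python
from h import *
from plant import robot
a=np.radians(13.2); o=[np.pi,0,a-np.pi/2]
C=np.array([.5075,-.2615])
robot.move_straight([*C,.12],vel=.2,attitude=o)
print(robot.move_straight([*C,.047],vel=.1,contact_N=8))
robot.grip(0.0,strength=50)
s=robot.sense(); print(s["t"],s["tcp_pos"],s["opening"],s["wrist_force"],s["torque"])
f=robot.grab_frame("wrist"); pickle.dump(f,open("w2.pkl","wb")); cv2.imwrite("pics/w2.png",f["image"][:,:,::-1])
```

```text
False
5.5333 [ 0.50764769 -0.26146579  0.04733352] 0.28632941924691196 [-0.58961391  0.75629067  3.29158297] [0.17707568 0.14607186 0.0084508 ]
```

View pics/w2.png

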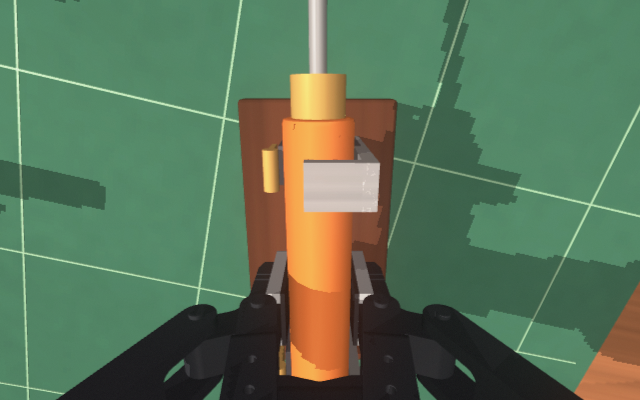

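The fingers hold the handle around (320,330) and the wrist forces are small. Next is the sideways slide.

Run:
```python
from h import *
from plant import robot
a=np.radians(13.2); n=np.array([-np.sin(a),np.cos(a)])
s=robot.sense(); p0=s["tcp_pos"]
for d in (.02,.04,.058):
    robot.move_straight([*(p0[:2]+n*d),p0[2]],vel=.06)
    s=robot.sense(); print(s["t"],s["tcp_pos"]-p0,s["opening"],s["wrist_force"],s["torque"])
f=robot.grab_frame("wrist"); pickle.dump(f,open("w3.pkl","wb")); cv2.imwrite("pics/w3.png",f["image"][:,:,::-1])
f=robot.grab_frame("scene"); pickle.dump(f,open("s3.pkl","wb")); cv2.imwrite("pics/s3.png",cv2.resize(f["image"][150:330,120:360,::-1],None,fx=3,fy=3))
```

```text
6.0667 [-0.00373919  0.01627518  0.00106686] 0.2902954636359903 [ 0.46513249 -6.52688702  2.67664657] [-1.35756134 -0.07452761  0.02215659]
6.55 [-0.00843242  0.03938973  0.00089511] 0.2855878830423708 [-0.84688304 -0.05807532  8.78056924] [0.20089509 0.14878641 0.03964414]
7.0 [-0.01355075  0.0573183  -0.00034042] 0.29016167845482677 [ 0.03854713  0.24920603 -1.09651515] [-0.03826667  0.02581412  0.02143749]
```

View pics/w3.png

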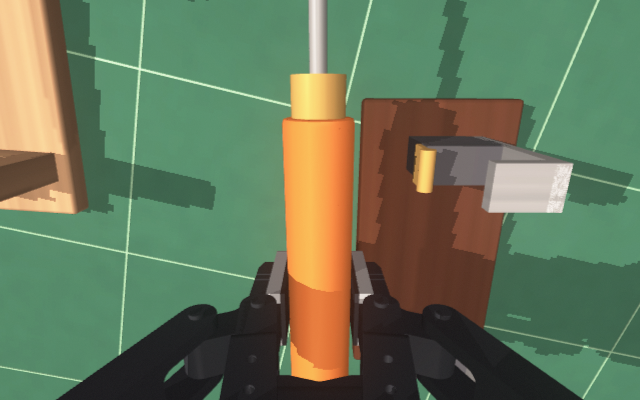

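View pics/s3.png

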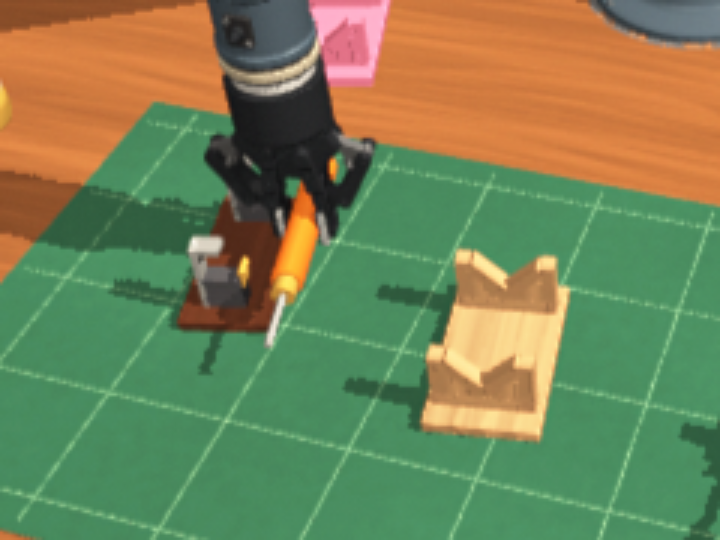

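The awl is out sideways (57 mm), still parallel in the fingers, and the leaf has sprung back. I'll lift and image the rest up close from the side.

Run:
```python
from h import *
from plant import robot
s=robot.sense(); p=s["tcp_pos"]
robot.move_straight([p[0],p[1],.18],vel=.2)
o=[np.pi,0,np.radians(9.16-90)]
robot.move_straight([.51,-.10,.2],vel=.2,attitude=o)
f=robot.grab_frame("wrist"); pickle.dump(f,open("w4.pkl","wb")); cv2.imwrite("pics/w4.png",f["image"][:,:,::-1])
print(robot.sense()["t"],robot.sense()["wrist_force"])
P,ok=cloud(f); x,y,z=P[...,0],P[...,1],P[...,2]
k=ok&(z>.007)&(z<.075)&(x>.45)&(x<.65)&(y>-.12)&(y<.06)
q=P[k]; b=q[(q[:,2]<.016)]
print("base",cv2.minAreaRect(b[:,:2].astype(np.float32)*1000), cv2.minAreaRect(q[:,:2].astype(np.float32)*1000))
kk=k&(z>.045); n2,lab,st,_=cv2.connectedComponentsWithStats(kk.astype(np.uint8))
for i in range(1,n2):
    if st[i,4]>40:
        c=P[lab==i]; t=c[c[:,2]>.06]; print(st[i],c.mean(0),"top",len(t),t[:,:2].mean(0),np.median(t[:,2]))
```

```text
8.6583 [ 0.07713381 -1.27237008 -0.77835481]
base ((548.3965454101562, -24.2691650390625), (148.9080352783203, 90.24205780029297), 9.054987907409668) ((548.3965454101562, -24.2691650390625), (148.9080352783203, 90.24205780029297), 9.054987907409668)
[ 165   45   53   22 1051] [0.59393139 0.0064554  0.05704951] top 473 [0.59271301 0.01414709] 0.062120851731748604
[236  45  42  22 872] [ 0.601598   -0.04170666  0.05758307] top 449 [ 0.60270376 -0.04741725] 0.06213024855811128
[182 175  46  23 856] [ 0.49628201 -0.00873853  0.05655069] top 358 [ 0.49425597 -0.00179159] 0.06198597642665462
[245 175  37  23 716] [ 0.50450004 -0.05789604  0.05722024] top 335 [ 0.50433992 -0.06330721] 0.062193785130022716
```

View pics/w4.png

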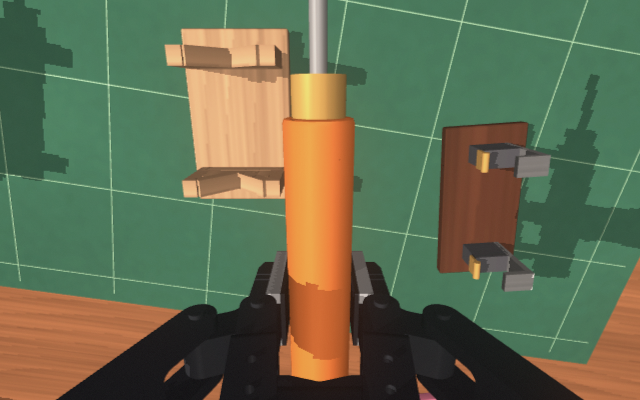

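Rest centre is (0.5485, −0.0245) at 9.1°; the base rectangle and the cheek tops agree. In the image the rest is at (235,112), and the awl is straight in the hand at u≈319. Now placing.

Run:
```python
from h import *
from plant import robot
o=[np.pi,0,np.radians(9.1-90)]; C=[.5485,-.0245]
robot.move_straight([*C,.13],vel=.2,attitude=o)
robot.move_straight([*C,.065],vel=.12)
print(robot.move_straight([*C,.0465],vel=.04,contact_N=10))
s=robot.sense(); print(s["t"],s["tcp_pos"],s["opening"],s["wrist_force"],s["torque"])
f=robot.grab_frame("scene"); cv2.imwrite("pics/s5.png",cv2.resize(f["image"][150:330,160:400,::-1],None,fx=3,fy=3))
f=robot.grab_frame("wrist"); cv2.imwrite("pics/w5.png",f["image"][:,:,::-1])
```

```text
True
10.4917 [ 0.54852309 -0.02347373  0.04826904] 0.2911193144813903 [0.58669756 1.48147968 1.79166584] [0.27303632 0.00125116 0.02854501]
```

View pics/s5.png

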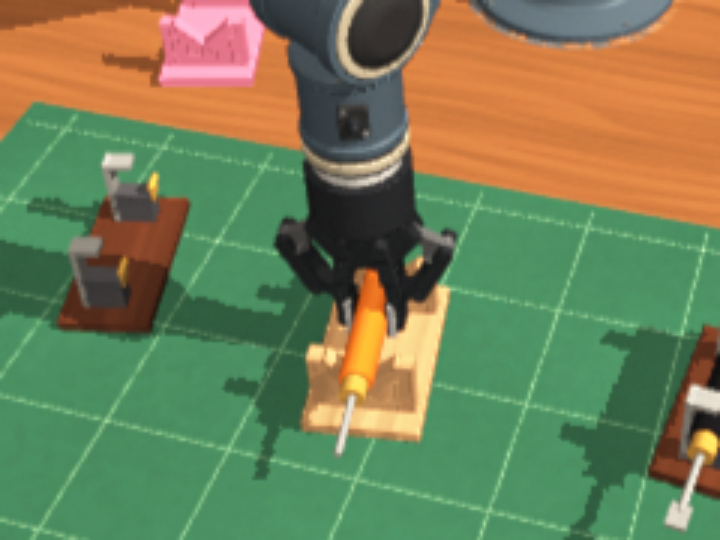

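View pics/w5.png

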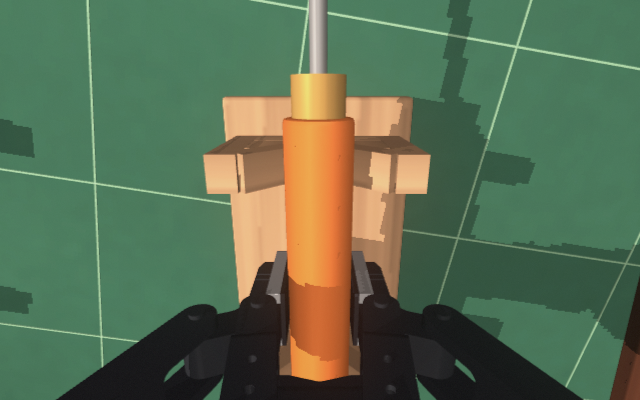

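The awl lies in the V, centred at u≈319 with the cheek from 205 to 430. I'll release, retreat straight up and check.

Run:
```python
from h import *
from scipy.optimize import least_squares
from plant import robot
robot.grip(0.75)
robot.sleep(.2)
p=robot.sense()["tcp_pos"]
robot.move_straight([p[0],p[1],.2],vel=.12)
robot.sleep(.3)
f=robot.grab_frame("wrist"); cv2.imwrite("pics/w6.png",f["image"][:,:,::-1])
P,ok=cloud(f); z=P[...,2]
h=cv2.cvtColor(f["image"],cv2.COLOR_RGB2HSV)
m=(h[...,0]>=5)&(h[...,0]<=25)&(h[...,1]>185)&(h[...,2]>110)&ok&(z>.045)&(z<.085)&(np.abs(P[...,0]-.5485)<.12)&(np.abs(P[...,1]+.0245)<.05)
n,lab,st,_=cv2.connectedComponentsWithStats(m.astype(np.uint8)); m=lab==1+st[1:,4].argmax()
m=cv2.erode(m.astype(np.uint8),np.ones((3,3)))>0; Q=P[m]; X0=np.array([.5485,-.0245])
def res(p):
    c,s=np.cos(p[1]),np.sin(p[1]); S=(Q[:,0]-X0[0])*c+(Q[:,1]-X0[1])*s; n=-(Q[:,0]-X0[0])*s+(Q[:,1]-X0[1])*c-p[0]
    return np.hypot(n,Q[:,2]-p[2]-p[3]*S)-.013
p=least_squares(res,[0,.16,.055,0],loss="soft_l1",f_scale=.001).x
w=np.array([np.cos(p[1]),np.sin(p[1])]); S=(Q[:,:2]-X0)@w
print("ang",np.degrees(p[1]),"y",p[0],"z",p[2],"slope",p[3],"x range",S.min(),S.max(),"mid",(S.min()+S.max())/2,m.sum())
f=robot.grab_frame("top"); cv2.imwrite("pics/t6.png",f["image"][:,:,::-1])
d=pickle.load(open("top.pkl","rb"))["image"]; print("creaser px diff",np.abs(d[80:175,200:250].astype(int)-f["image"][80:175,200:250]).max())
s=robot.sense(); print(s["t"],s["tcp_pos"],s["wrist_force"])
```

```text
ang 9.523400231322864 y 0.0009788941934876446 z 0.055668571027019456 slope 0.007190559916050845 x range -0.06750502346960542 0.06782105161530101 mid 0.00015801407284779523 830
creaser px diff 146
13.0667 [ 0.54800103 -0.02407502  0.19986036] [ 0.18043169 -0.56555187 -0.44470403]
```

View pics/w6.png

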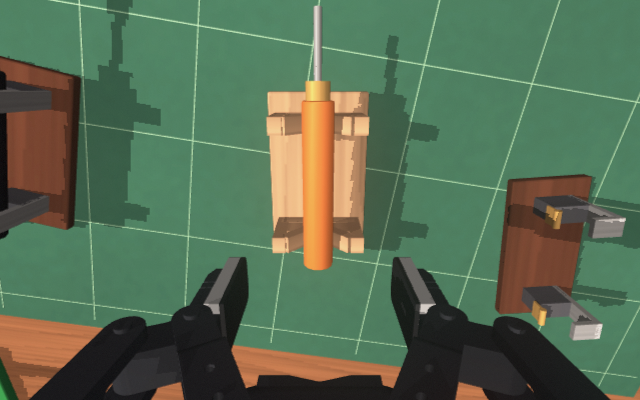

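View pics/t6.png

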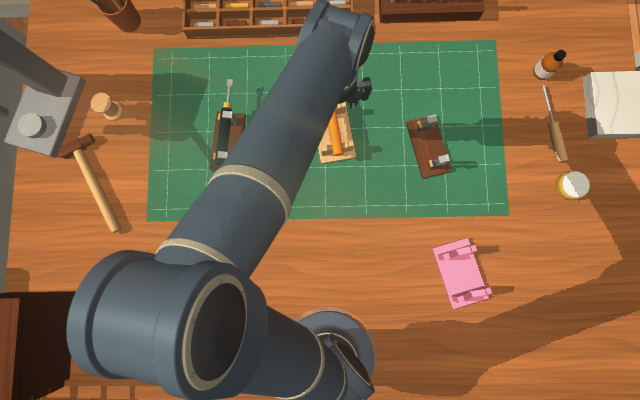

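The awl is seated: handle at (318,185), both cheeks under it. The creaser is unmoved, with its tip still at (229,82) as at the start. The pixel difference there comes from the arm and its shadow. Handing in.

Run:
```python
from plant import robot
robot.close_job(); print(robot.sense()["t"])
```

```text
the job is handed in; nothing more can be done
the job is handed in; nothing more can be done
```

The awl is lying in both notches of the pale rest, and I handed the job in at about 13 s of the 38 s allowed. I gripped the handle at its middle with 50 N and slid it level about 57–59 mm to the open side. I then lifted it clear, lowered it into the notches until contact, released it and backed straight up.

Last checks, from the wrist camera after release:

| Check | Measured | Limit |
|---|---|---|
| Offset along the rest | about 0.2 mm | 20 mm |
| Offset across the rest | about 1 mm | 10 mm |
| Axis height | 55.7 mm (seated is 55 mm) | 48–62 mm |
| Angle to the rest | about 0.4° | 10° |

- **Robot clear:** the fingers are open, with the TCP at a height of 0.2 m, and the wrist force is near zero.
- **Creaser:** its tip is at the same place in the top view as at the start. My automatic image comparison there was inconclusive because the arm and its shadow cover part of that area, so this rests on looking at the picture.
- **First awl position:** the top and scene cameras put the awl's middle 4–9 mm away from the wrist-camera position. I used the wrist value, and the grasp confirmed it.

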